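Set the dial lid to its largest opening and tip the balls out

ROBOT

A 6-joint arm with a two-finger parallel gripper is mounted at the origin on the work surface. World frame = base frame: x ahead of the robot, y to its left, z up, the work surface at z = 0. Lengths are in m, angles in degrees, forces in N, time in s.
With the tool pointing down it reaches from about 0.25 to 0.725 m from the base axis. Payload 9.7 kg.
Tool frame: the origin (TCP) lies at the very end of the fingers, on their centre line; the grasp point (between the pads) lies 19 mm behind it; z points along the fingers, y is the direction in which the jaws open and shut (so a half turn about z gives the same grasp; the last joint's range is limited). The gripper opens to 85 mm and grips with 20 to 120 N. Pads are 22 mm wide; open, the fingers measure 114 mm over their backs; the gripper's body (76 mm by 85 mm) begins 54 mm behind the grasp point. The pads swing forward as they close: fully open they stand 13 mm farther back than shut.
Start: joints at [68.01, 4.979, 10.078, 95.1, 0, 90], TCP at [0.206, 0.51, 0.231] pointing down, gripper open.
Joint ranges: [-179.16, 179.16], [-48.56, 103.87], [-65.8, 70.77], [-126.05, 130.52], [-82.76, 87.17], [-180, 180]. Speed limits (degrees/s): [127.2, 127.2, 147.25, 180, 180, 180].

INTERFACE

Orientations are given as [roll, pitch, yaw] about the fixed x, y, z axes, in that order (R = Rz(yaw) Ry(pitch) Rx(roll)).
In Python, from workcell import bot, camera, ticket gives the robot as it stands.
- The arm moves only by the shell command python3 -m jog 'ROWS' [FORCE]. ROWS is a JSON object of lists of equal length, an entry for each row: "turn": the turn, a rotation vector about the world's x, y, z each as a share of 8 degrees, from -1 to 1, a list of three; "delta_pos": the shift along the world's x, y, z each as a share of 50 mm, from -1 to 1, a list of three; "hand": the opening, from -1 (shut) to 1 (fully open). A call has exactly 10 rows; each row shifts and turns the commanded pose from where the row before left it; what a row does not reach is not made up. A row lasts 1/10 s, in which the tool goes at most 50 mm and 8.59 degrees, less where a joint would pass 70% of its speed; a pose out of reach is approached as far as the arm can. A call with a number of a shift or a turn outside -1 to 1 is refused whole. A call with a gripper value outside its range is refused whole. The fingers move at their own pace and stop on an object; FORCE is the grip in N (left out, the last holds). Time passes only in rows, so rows that do not move let the fingers close, or fill a call up. It gives the time, the measured TCP pose, the force and the opening at its end, in the units of the state.
- bot.get_obs(): the state, without advancing time (a new reading comes with each control period).
- camera(name): name is "side" or "top" or "wrist"; returns a dict with "frame" (480x640x3 uint8, red, green, blue), "range_z" (480x640 float32, m along the optical axis (not along the pixel's ray), 0 where there is no reading), "fx", "fy", "cx", "cy" (pixels), "extrinsics" (4x4, takes a point from world to camera coordinates); the wrist camera has in their place "mount" (4x4, takes a point from camera to tool coordinates, whose origin is the TCP and whose axes are the flange's). Camera axes: x right, y up, looking along -z (the intrinsics and any distortion apply to the point x, -y, -z); pixel columns grow to the right and rows downward; lengths in m; the calibration is good to about 2 mm. A picture is of the moment at which its call begins: read the wrist's pose just before it.
- ticket.job_done(): hands the job in, once; it reports no verdict.
The state is a dict: "time": time; "q": joint angles; "qd": joint speeds; "joint_efforts": joint torques, N m; "ee_pos": TCP position; "tcp_rot": TCP orientation; "wrist_force": force on the tool from outside, world axes, zero at the start; "torque": the same for the moment, N m; "opening": finger opening in m.
Only numpy, scipy, OpenCV 4.12 (cv2) and the standard library are available. Lean on these libraries where they do the work, as an engineer would, in place of code of your own. Each camera call takes 0.05 s, during which the arm holds its last target.

TASK

On the tipping dispenser, turn the dial lid by its black bar until its largest notch is over the spout lip, while the jar still stands upright. Then swing the crank over to its far stop, so that the jar tips and both steel balls roll out into the dispenser's wooden tray; leave the dial on the largest notch, the balls lying in the tray, and let go.

Things in the scene. Friction and masses are not known exactly. Their poses are not given: they have to be found in the camera images.
- dispenser: Fixed wooden stand with a jar on a pivot. Origin: on the work surface straight below the upright jar's axis. +y points from the jar to the tray, the way the jar tips; the crank is on its -x side. Base 150 x 250 x 8 mm. The pivot axis runs along x, 115 mm up, between two posts 131 mm high. Bystanders up to 125 mm high stand 100 to 180 mm off on the +x side; a brush lies at the -y end.
- tray (a point): Centre of the inner floor of the open wooden tray on the stand, 13 mm above the work surface and 95 mm from the jar's axis along the stand's +y. Axes as the stand's. The tray is 120 mm along x, 160 mm along y, walls 5 mm, rim 38 mm above the work surface.
- dial (a joint): Turn of the white dial lid (79 mm across) in rad, 0 to 2.8 (stops), growing counter-clockwise seen from above; stays where left (friction 0.06 N m). Three rim notches: the middle one (0.36 rad wide) is over the spout at 0.45, the largest (1.44 wide) at 1.57, the small one (0.24) at 2.6; only the largest lets the balls out. Starts between 0.15 and 0.55. The spout is on the stand's +y side.
- dial_grip (a point): Point on the dial's axis at which to grip its upright black bar, 203 mm above the work surface while the jar is upright. The bar is 12 mm thick, 44 mm long along this frame's y, so fingers close along x; its top is 8 mm above this point, the dial's disc 29 mm below. +x points over the middle of the largest notch; z is up the jar's axis.
- tip (a joint): Tip of jar and crank in rad: 0 upright (start, a stop), 2.3 the far stop, mouth down over the tray. Friction (0.35 N m, 3.5 N at the crank) holds it where left. Balls roll out past about 1.6. The clear jar, 84 mm across, reaches from 55 mm below the pivot to 59 mm above (top of the dial); a black 40 mm wide spout lip stands at its +y rim, to 63 mm.
- crank_grip (a point): Middle of the crank's grip: a round wooden bar 12 mm thick, 65 mm long, parallel to the stand's x, clear for 30 mm to each side. At tip angle t it lies in the stand's frame at x = -107 mm, y = 105 mm x sin(t - 1.1), z = 115 mm + 105 mm x cos(t - 1.1). Straddle or lightly grip it from above, fingers closing along the stand's y; it may turn between them.
- ball0: A plain steel mixing ball, 16 mm in diameter, about 17 g, one of two loose inside the jar at the start. Origin at its centre.
- ball1: A plain steel mixing ball, 16 mm in diameter, about 17 g, one of two loose inside the jar at the start. Origin at its centre.

How it is judged (in metres and radians):
On the way, in this order (a step that is already met when the one before it is completed fails the run):
1. the dial's largest notch is over the spout while the jar is upright (value of joint dial between 1.37 and 1.77 rad and value of joint tip below 0.3 rad), for 0.2 s.
2. the jar is tipped nearly to its far stop with the dial on its largest notch (value of joint dial between 1.37 and 1.77 rad and value of joint tip above 1.95 rad), for 0.1 s.
At the end, for the whole second after the job is handed in: Both balls lie at rest in the stand's tray and the dial is within 0.2 rad of 1.57 (largest notch over the spout). The jar may be left tipped or swung back (value of joint dial between 1.37 and 1.77 rad and x of ball0 in the frame of tray between -0.056 and 0.056 m and y of ball0 in the frame of tray between -0.077 and 0.077 m and z of each of ball0, ball1 in the frame of tray below 0.032 m and linear speed of each of ball0, ball1 below 0.05 m/s and x of ball1 in the frame of tray between -0.056 and 0.056 m and y of ball1 in the frame of tray between -0.077 and 0.077 m); the robot touches nothing.
It fails at once if the jar is tipped (over 0.8 rad) while the largest notch is not over the spout (value of joint tip above 0.8 rad and (value of joint dial below 1.32 rad or value of joint dial above 1.82 rad)).
It also fails if it takes over 56 s, if anything falls off the work surface, if the arm or the gripper's body presses on something with over 40 N, if the wrist force passes 120 N, or if a joint passes its speed limit or range.

## Working session

There is one attempt and no reset: what is moved stays moved. The work goes in short steps, Python scripts to look and compute and a shell command to move; the robot and the scene stay as the last step left them, time stands still between calls to the robot, and variables do not carry over. Pictures are saved under pics/ and viewed, and the job is handed in when it is done.

```bash
mkdir -p pics; ls; cat > h.py <<'E'
import numpy as np,cv2
from workcell import bot,camera,ticket
def snap(name,fn):
    c=camera(name); cv2.imwrite(fn,c["frame"][:,:,::-1]); return c
def world(c,u,v,z=None):
    E=np.array(c["extrinsics"]); R=E[:3,:3];t=E[:3,3]
    d=np.array([(u-c["cx"])/c["fx"],-(v-c["cy"])/c["fy"],-1.0])
    o=-R.T@t; dw=R.T@d
    if z is None:
        r=c["range_z"][int(round(v)),int(round(u))]; return o+dw*r
    return o+dw*((z-o[2])/dw[2])
E
python3 - <<'E'
from h import *
o=bot.get_obs();print(o)
for n in("top","side","wrist"):
    c=snap(n,f"pics/{n}0.png");print(n,{k:np.round(v,4).tolist() if k in("extrinsics","mount") else v for k,v in c.items() if k not in("frame","range_z")})
E
```

```text
pics
{'time': 0.0, 'q': array([ 6.80106370e+01,  5.01032971e+00,  1.00329990e+01,  9.51001757e+01,
       -8.52795311e-04,  8.99975497e+01]), 'qd': array([-0.060447  ,  0.04739299, -0.01274675, -0.06658808,  0.00583855,
       -0.00298105]), 'joint_efforts': array([-1.98580470e-03, -5.20403767e+01,  4.64796031e+01,  1.67921913e-02,
       -2.01810935e-04, -3.41937465e-06]), 'ee_pos': array([0.20585159, 0.50976168, 0.23057744]), 'tcp_rot': array([-1.79922494e+02,  8.49479927e-04,  1.58013088e+02]), 'wrist_force': array([-0.48329037, -0.68938933, -0.23090841]), 'torque': array([-0.0048525 , -0.01507236, -0.02966609]), 'opening': 0.08520617615636021}
top {'fx': 583.2090744334766, 'fy': 583.2090744334766, 'cx': 321.5995603123235, 'cy': 243.50662976134183, 'extrinsics': [[-0.0228, -0.9995, -0.0207, 0.0598], [0.9992, -0.0235, 0.0319, -0.5414], [-0.0323, -0.02, 0.9993, -0.8401], [0.0, 0.0, 0.0, 1.0]]}
side {'fx': 515.121095079528, 'fy': 515.121095079528, 'cx': 323.6110852400962, 'cy': 243.49600330385704, 'extrinsics': [[0.9615, -0.2745, -0.0071, -0.5108], [0.2133, 0.73, 0.6493, -0.2463], [-0.173, -0.6258, 0.7605, -0.6395], [0.0, 0.0, 0.0, 1.0]]}
wrist {'fx': 357.2548319071207, 'fy': 357.2548319071207, 'cx': 316.51200517250663, 'cy': 242.05102081333456, 'mount': [[-0.0007, 0.9577, 0.2879, 0.0732], [1.0, 0.0007, 0.0002, -0.0013], [-0.0, 0.2879, -0.9577, -0.1424], [0.0, 0.0, 0.0, 1.0]]}
```

View pics/top0.png

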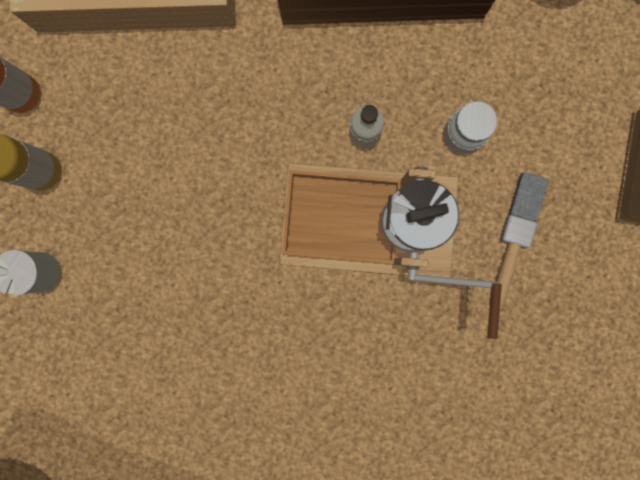

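View pics/side0.png

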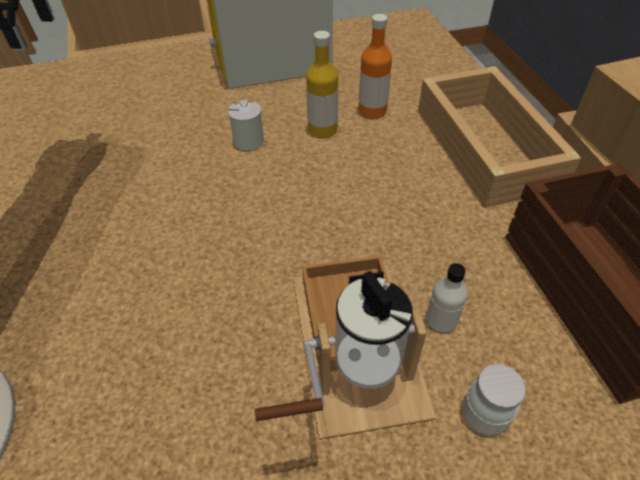

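View pics/wrist0.png

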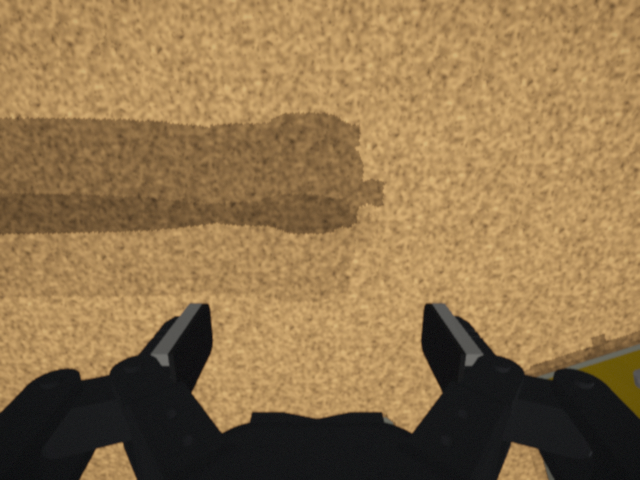

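The top view has the tray at left (world +y), the jar with its dial at about (424,215), and the crank grip at about (494,312). The black bar lies roughly left-right and the dark large notch points up (world +x). Next I measure these.

```bash
python3 - <<'E'
import cv2,numpy as np
im=cv2.imread('pics/top0.png')
a=im[150:350,270:520]
cv2.imwrite('pics/top0z.png',cv2.resize(a,None,fx=3,fy=3,interpolation=cv2.INTER_CUBIC)[:600,:750])
E
```

```text
(no output)
```

View pics/top0z.png

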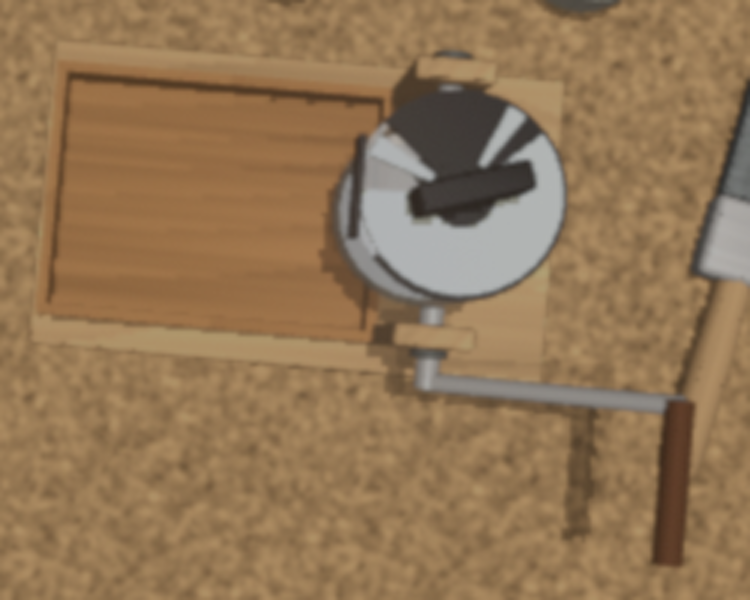

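```bash
python3 - <<'E'
from h import *
c=camera("top")
P=lambda u,v,z:world(c,270+u/3,150+v/3,z)
dc=P(462,193,.174);print('dial',dc)
b1,b2=P(563,82,.008),P(543,365,.008);t1,t2=P(60,42,.038),P(33,340,.038)
print('base edge',b1,b2,np.linalg.norm(b1-b2));print('tray',t1,t2,np.linalg.norm(t1-t2))
m=(b1+b2)/2;n=(t1+t2)/2;print('axis',n-m,np.degrees(np.arctan2(*(n-m)[[1,0]])), 'xdir',np.degrees(np.arctan2(*(b1-b2)[[1,0]])),np.degrees(np.arctan2(*(t1-t2)[[1,0]])))
h1,h2=P(679,403,.1646),P(668,563,.1646);print('handle',h1,h2,np.linalg.norm(h1-h2),(h1+h2)/2,np.degrees(np.arctan2(*(h1-h2)[[1,0]])))
# posts tops z=.131
p1,p2=P(456,68,.131),P(434,336,.131);print('posts',p1,p2,(p1+p2)/2,np.degrees(np.arctan2(*(p1-p2)[[1,0]])))
# bar by depth
E=np.array(c["extrinsics"]);R=E[:3,:3];t=E[:3,3]
vv,uu=np.mgrid[185:250,380:470]
r=c["range_z"][185:250,380:470]
d=np.stack([(uu-c["cx"])/c["fx"],-(vv-c["cy"])/c["fy"],-np.ones(uu.shape)],-1)*r[...,None]
W=(d-t)@R
k=(W[...,2]>.2)&(W[...,2]<.22)
pts=W[k];print('bar n',len(pts),pts.mean(0))
rc=cv2.minAreaRect((pts[:,:2]*1000).astype(np.float32));print(rc)
k=(abs(W[...,2]-.174)<.006);pts=W[k];print('disc',len(pts),cv2.minEnclosingCircle((pts[:,:2]*1000).astype(np.float32)),np.median(pts[:,2]))
E
```

```text
dial [ 0.56870338 -0.07675139  0.174     ]
base edge [ 0.63447792 -0.15311894  0.008     ] [ 0.49747931 -0.13935187  0.008     ] 0.1376886001401136
tray [0.65530598 0.08881245 0.038     ] [0.51517552 0.10445752 0.038     ] 0.14100111799292428
axis [0.01926214 0.24287039 0.03      ] 85.46534361610604 xdir -5.738423795063971 -6.370490750920086
handle [ 0.48462503 -0.16089251  0.1646    ] [ 0.42210762 -0.15458047  0.1646    ] 0.06283524167206982 [ 0.45336632 -0.15773649  0.1646    ] -5.765311688140544
posts [ 0.62420817 -0.08247323  0.131     ] [ 0.51304422 -0.0702447   0.131     ] [ 0.56862619 -0.07635897  0.131     ] -6.277552303787213
bar n 442 [ 0.56843936 -0.07571005  0.20983703]
((568.7490844726562, -76.06890869140625), (12.024304389953613, 44.535457611083984), 11.306427001953125)
disc 2727 ((568.8123168945312, -73.86509704589844), 44.183597564697266) 0.17257932830791656
```

Stand origin is about (0.5687, −0.0763) with yaw about −5.8°. The crank grip predicted from that matches the measured one within 1 mm. The bar's thin axis is at 11.3° in the world, so the dial is at about 0.30 rad and needs about +73°. I'll move over it now.

```bash
python3 -m jog '{"delta_pos":[[0.2,-0.35,0.3],[0.45,-0.73,0.3],[0.45,-0.73,0.2],[0.45,-0.73,0.1],[0.45,-0.73,0.1],[0.45,-0.73,0],[0.45,-0.73,0],[0.45,-0.73,0],[0.45,-0.73,0],[0.45,-0.73,0]],"turn":[[0,0,-0.7],[0,0,-0.7],[0,0,-0.7],[0,0,-0.7],[0,0,-0.7],[0,0,-0.7],[0,0,-0.7],[0,0,-0.7],[0,0,-0.7],[0,0,-0.7]],"hand":[1,1,1,1,1,1,1,1,1,1]}' 60; python3 -c "
from h import *
o=bot.get_obs();print(o['q'],o['ee_pos'],o['tcp_rot'],o['time'])"
```

```text
time: 1.2
ee_pos: [0.419, 0.1623, 0.2813]
tcp_rot: [180.0, -0.0, 101.8]
wrist_force: [0.6, 0.4, -0.0]
opening: 0.0853
[ 2.11744746e+01 -7.29330042e+00  3.65061824e+00  1.00924902e+02
  1.77834636e-03  9.93936009e+01] [0.41898338 0.16230773 0.28133777] [ 1.79981529e+02 -4.85828531e-03  1.01780875e+02] 1.2
```

```bash
python3 -m jog '{"delta_pos":[[0.43,-0.68,0],[0.43,-0.68,0],[0.43,-0.68,0],[0.43,-0.68,0],[0.43,-0.68,0],[0.43,-0.68,0],[0.41,-0.69,0],[0,0,0],[0,0,0],[0,0,0]],"turn":[[0,0,-0.06],[0,0,0],[0,0,0],[0,0,0],[0,0,0],[0,0,0],[0,0,0],[0,0,0],[0,0,0],[0,0,0]],"hand":[1,1,1,1,1,1,1,1,1,1]}'; python3 -c "
from h import *
c=snap('wrist','pics/w1.png');c=snap('side','pics/s1.png')"
```

```text
time: 2.2
ee_pos: [0.5676, -0.074, 0.2814]
tcp_rot: [-180.0, -0.0, 101.6]
wrist_force: [-0.4, -1.0, -0.7]
opening: 0.0854
```

View pics/w1.png

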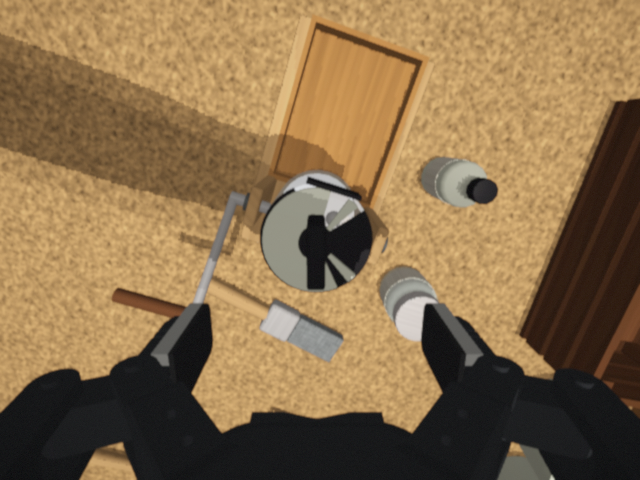

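View pics/s1.png

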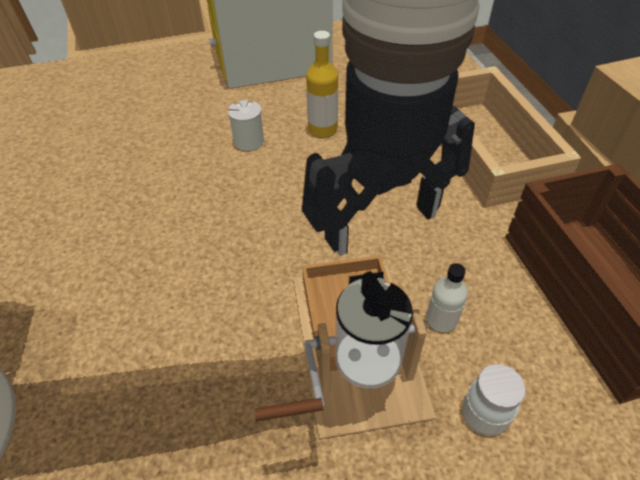

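The wrist view shows the bar vertical at u≈316, midway between the fingers and parallel to the pads. Next I descend and grip.

```bash
python3 -m jog '{"delta_pos":[[0.02,-0.04,-0.4],[0,0,-0.4],[0,0,-0.4],[0,0,-0.4],[0,0,-0.3],[0,0,0],[0,0,0],[0,0,0],[0,0,0],[0,0,0]],"turn":[[0,0,0],[0,0,0],[0,0,0],[0,0,0],[0,0,0],[0,0,0],[0,0,0],[0,0,0],[0,0,0],[0,0,0]],"hand":[1,1,1,1,1,1,0.2,-0.2,-0.5,-0.6]}' 30
```

```text
time: 3.3
ee_pos: [0.5692, -0.0765, 0.187]
tcp_rot: [179.9, 0.0, 101.5]
wrist_force: [-0.4, -0.5, 1.0]
opening: 0.0282
```

```bash
python3 -m jog '{"delta_pos":[[0,0,0],[0,0,0],[0,0,0],[0,0,0],[0,0,0],[0,0,0],[0,0,0],[0,0,0],[0,0,0],[0,0,0]],"turn":[[0,0,0],[0,0,0],[0,0,0],[0,0,0],[0,0,0],[0,0,0],[0,0,0],[0,0,0],[0,0,0],[0,0,0]],"hand":[-1,-1,-1,-1,-1,-1,-1,-1,-1,-1]}' 30; python3 -c "
from h import *
c=snap('wrist','pics/w2.png')"
```

```text
time: 4.3
ee_pos: [0.5679, -0.0767, 0.1868]
tcp_rot: [-179.9, -0.0, 101.5]
wrist_force: [-8.8, 0.1, 4.7]
opening: 0.0116
```

View pics/w2.png

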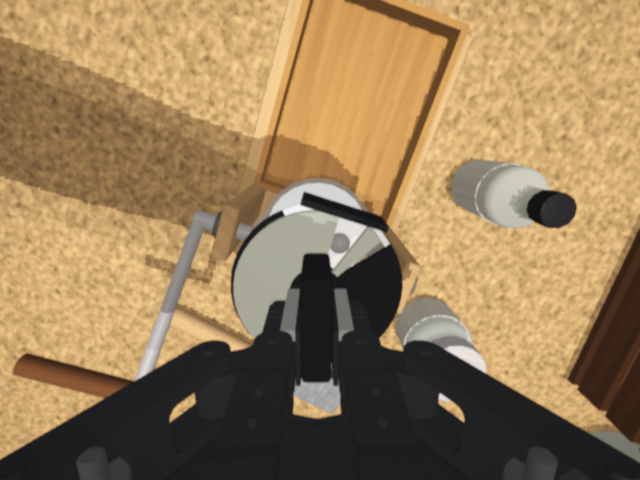

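The bar is gripped (11.6 mm). The sideways force of −8.8 N calls for a 1 mm correction. Then I turn about 73° CCW.

```bash
python3 -m jog '{"delta_pos":[[-0.02,0,0],[0,0,0],[0,0,0],[0,0,0],[0,0,0],[0,0,0],[0,0,0],[0,0,0],[0,0,0],[0,0,0]],"turn":[[0,0,0],[0,0,0.3],[0,0,0.6],[0,0,0.7],[0,0,0.7],[0,0,0.7],[0,0,0.7],[0,0,0.7],[0,0,0.6],[0,0,0.3]],"hand":[-1,-1,-1,-1,-1,-1,-1,-1,-1,-1]}' 30
```

```text
time: 5.35
ee_pos: [0.5683, -0.0763, 0.1868]
tcp_rot: [179.9, 0.0, 144.1]
wrist_force: [-0.4, 1.5, 3.2]
opening: 0.0114
```

```bash
python3 -m jog '{"delta_pos":[[0,0,0],[0,0,0],[0,0,0],[0,0,0],[0,0,0],[0,0,0],[0,0,0],[0,0,0],[0,0,0],[0,0,0]],"turn":[[0,0,0.4],[0,0,0.7],[0,0,0.7],[0,0,0.7],[0,0,0.7],[0,0,0.4],[0,0,0.16],[0,0,0],[0,0,0],[0,0,0]],"hand":[-1,-1,-1,-1,-1,-1,-1,-1,-1,-1]}' 30
```

```text
time: 6.35
ee_pos: [0.5684, -0.0759, 0.1868]
tcp_rot: [179.9, 0.1, 174.0]
wrist_force: [1.5, 5.4, 3.9]
opening: 0.0115
```

```bash
python3 -m jog '{"delta_pos":[[0,0,0],[0,0,0],[0,0,0],[0,0,0],[0,0,0],[0,0,0.2],[0,0,0.5],[0,0,0.6],[0,0,0.4],[0,0,0.3]],"turn":[[0,0,0],[0,0,0],[0,0,0],[0,0,0],[0,0,0],[0,0,0],[0,0,0],[0,0,0],[0,0,0],[0,0,0]],"hand":[0,0,0,0,0,0,0,0,0,0]}' 30
```

```text
time: 7.35
ee_pos: [0.5681, -0.0765, 0.2888]
tcp_rot: [-180.0, 0.1, 174.0]
wrist_force: [-0.6, 0.2, -0.7]
opening: 0.0429
```

```bash
python3 -m jog '{"delta_pos":[[-0.4,-0.28,0],[-0.5,-0.35,0],[-0.5,-0.35,0],[-0.5,-0.35,0],[-0.4,-0.3,0],[0,0,0],[0,0,0],[0,0,0],[0,0,0],[0,0,0]],"turn":[[0,0,0],[0,0,0],[0,0,0],[0,0,0],[0,0,0],[0,0,0],[0,0,0],[0,0,0],[0,0,0],[0,0,0]],"hand":[0.2,0.2,0.2,0.2,0.2,0.2,0.2,0.2,0.2,0.2]}' 30; python3 - <<'E'
from h import *
o=bot.get_obs()
w=camera("wrist");s=camera("side");t=camera("top")
a=cv2.resize(t["frame"][150:350,270:520],(500,400),interpolation=cv2.INTER_CUBIC)
cv2.imwrite('pics/t3.png',a[:,:,::-1]);cv2.imwrite('pics/w3.png',w["frame"][:,:,::-1])
a=cv2.resize(s["frame"][230:430,240:490],(500,400),interpolation=cv2.INTER_CUBIC)
cv2.imwrite('pics/s3.png',a[:,:,::-1])
E
```

```text
time: 8.35
ee_pos: [0.4534, -0.1576, 0.2861]
tcp_rot: [180.0, -0.0, 174.1]
wrist_force: [-0.2, 0.3, 0.4]
opening: 0.051
```

View pics/t3.png

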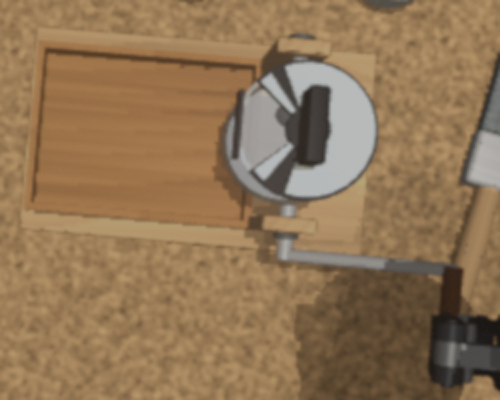

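View pics/s3.png

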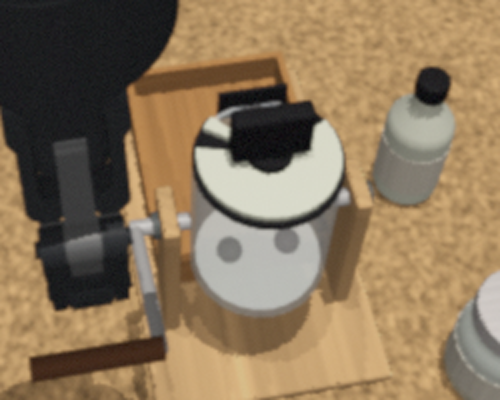

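View pics/w3.png

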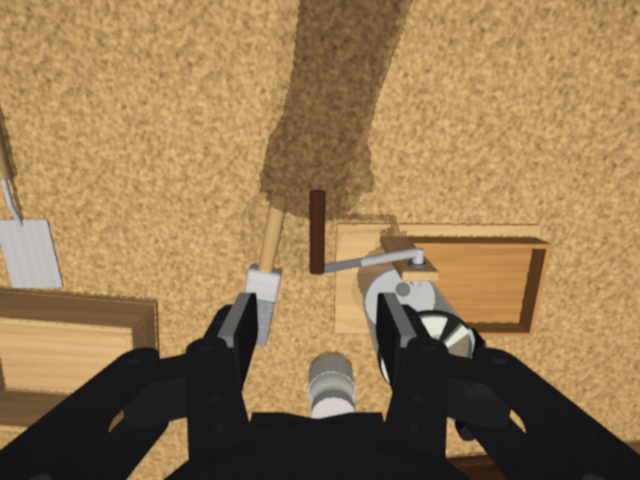

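The notch now faces the spout in the top view. I'll check the dial angle numerically.

```bash
python3 - <<'E'
from h import *
c=camera("top")
E=np.array(c["extrinsics"]);R=E[:3,:3];t=E[:3,3]
vv,uu=np.mgrid[185:240,380:465]
r=c["range_z"][185:240,380:465]
d=np.stack([(uu-c["cx"])/c["fx"],-(vv-c["cy"])/c["fy"],-np.ones(uu.shape)],-1)*r[...,None]
W=(d-t)@R
pts=W[(W[...,2]>.2)&(W[...,2]<.22)];print(len(pts),pts.mean(0),cv2.minAreaRect((pts[:,:2]*1000).astype(np.float32)))
X=pts[:,:2]-pts[:,:2].mean(0);print(np.degrees(np.arctan2(*np.linalg.svd(X,full_matrices=False)[2][0][::-1])))
O=np.array([.5687,-.0763]);y=np.radians(-5.8);Rz=np.array([[np.cos(y),-np.sin(y)],[np.sin(y),np.cos(y)]])
p0=None
for T in np.arange(0,2.31,.1):
    a=T-1.1;p=np.r_[O+Rz@[-.107,.105*np.sin(a)],.115+.105*np.cos(a)]
    print(round(T,2),np.round(p,4), None if p0 is None else np.round((p-p0)/.05,3));p0=p
E
```

```text
464 [ 0.56864342 -0.07544558  0.20947539] ((568.9103393554688, -76.15414428710938), (12.27392578125, 43.79914474487305), 84.37055969238281)
173.9039628509704
0.0 [ 0.4528 -0.1586  0.1626] None
0.1 [ 0.4533 -0.1534  0.1717] [0.011 0.104 0.182]
0.2 [ 0.4539 -0.1473  0.1803] [0.012 0.121 0.171]
0.3 [ 0.4546 -0.1404  0.1882] [0.014 0.138 0.158]
0.4 [ 0.4554 -0.1328  0.1953] [0.016 0.153 0.143]
0.5 [ 0.4563 -0.1245  0.2017] [0.017 0.166 0.127]
0.6 [ 0.4572 -0.1156  0.2071] [0.018 0.178 0.11 ]
0.7 [ 0.4581 -0.1062  0.2117] [0.019 0.188 0.091]
0.8 [ 0.4591 -0.0964  0.2153] [0.02  0.196 0.072]
0.9 [ 0.4601 -0.0862  0.2179] [0.021 0.202 0.052]
1.0 [ 0.4612 -0.0759  0.2195] [0.021 0.206 0.031]
1.1 [ 0.4622 -0.0655  0.22  ] [0.021 0.209 0.01 ]
1.2 [ 0.4633 -0.0551  0.2195] [ 0.021  0.209 -0.01 ]
1.3 [ 0.4644 -0.0447  0.2179] [ 0.021  0.206 -0.031]
1.4 [ 0.4654 -0.0346  0.2153] [ 0.021  0.202 -0.052]
1.5 [ 0.4664 -0.0248  0.2117] [ 0.02   0.196 -0.072]
1.6 [ 0.4673 -0.0154  0.2071] [ 0.019  0.188 -0.091]
1.7 [ 0.4682 -0.0065  0.2017] [ 0.018  0.178 -0.11 ]
1.8 [0.4691 0.0018 0.1953] [ 0.017  0.166 -0.127]
1.9 [0.4699 0.0094 0.1882] [ 0.016  0.153 -0.143]
2.0 [0.4706 0.0163 0.1803] [ 0.014  0.138 -0.158]
2.1 [0.4712 0.0224 0.1717] [ 0.012  0.121 -0.171]
2.2 [0.4717 0.0276 0.1626] [ 0.011  0.104 -0.182]
2.3 [0.4721 0.0319 0.153 ] [ 0.009  0.085 -0.192]
```

The dial measures about 84.2° + 5.8° = 90°, i.e. about 1.57 rad, with the jar still upright. Next I descend onto the crank and close on it lightly.

```bash
python3 -m jog '{"delta_pos":[[0,0,-0.3],[0,0,-0.5],[0,0,-0.5],[0,0,-0.5],[0,0,-0.5],[0,0,-0.35],[0,0,-0.2],[0,0,0],[0,0,0],[0,0,0]],"turn":[[0,0,0],[0,0,0],[0,0,0],[0,0,0],[0,0,0],[0,0,0],[0,0,0],[0,0,0],[0,0,0],[0,0,0]],"hand":[0.2,0.2,0.2,0.2,0.2,0.2,0.2,0.2,-0.2,-0.4]}' 20
```

```text
time: 9.55
ee_pos: [0.4535, -0.1582, 0.1449]
tcp_rot: [-180.0, 0.1, 174.0]
wrist_force: [-1.2, -0.4, 0.8]
opening: 0.0257
```

```bash
python3 -m jog '{"delta_pos":[[0,0,0],[0,0,0],[0,0,0],[0,0,0],[0,0,0],[0,0,0],[0,0,0],[0,0,0],[0,0,0],[0,0,0]],"turn":[[0,0,0],[0,0,0],[0,0,0],[0,0,0],[0,0,0],[0,0,0],[0,0,0],[0,0,0],[0,0,0],[0,0,0]],"hand":[-0.6,-1,-1,-1,-1,-1,-1,-1,-1,-1]}' 20; python3 -c "
from h import *
c=snap('wrist','pics/w4.png')"
```

```text
time: 10.55
ee_pos: [0.4534, -0.1575, 0.1446]
tcp_rot: [179.9, 0.1, 174.0]
wrist_force: [0.8, 5.2, 3.5]
opening: 0.011
```

View pics/w4.png

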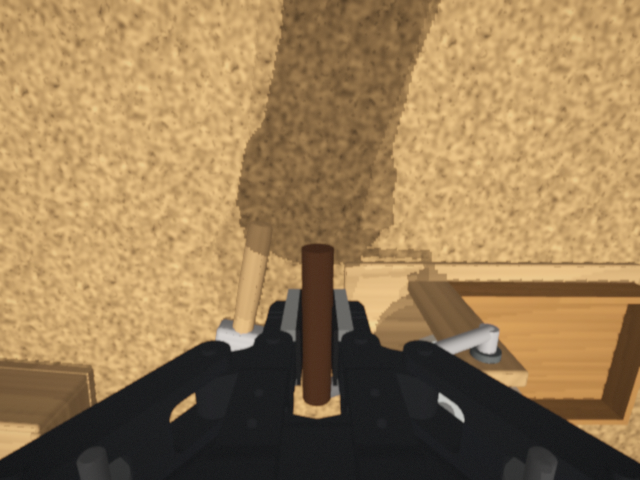

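The grip bar is held between the pads. I follow the arc from 0 to 0.95 rad.

```bash
python3 -m jog '{"delta_pos":[[0.005,0.05,0.09],[0.011,0.11,0.18],[0.012,0.125,0.167],[0.014,0.14,0.153],[0.016,0.155,0.138],[0.017,0.17,0.12],[0.018,0.18,0.1],[0.019,0.19,0.082],[0.02,0.2,0.062],[0.02,0.204,0.042]],"turn":[[0,0,0],[0,0,0],[0,0,0],[0,0,0],[0,0,0],[0,0,0],[0,0,0],[0,0,0],[0,0,0],[0,0,0]],"hand":[-1,-1,-1,-1,-1,-1,-1,-1,-1,-1]}' 20; python3 -c "
from h import *
c=snap('side','pics/s5.png');c=snap('top','pics/t5.png')"
```

```text
time: 11.6
ee_pos: [0.4614, -0.0827, 0.2026]
tcp_rot: [-179.8, 0.2, 173.9]
wrist_force: [4.4, -5.6, 2.6]
opening: 0.0109
```

View pics/s5.png

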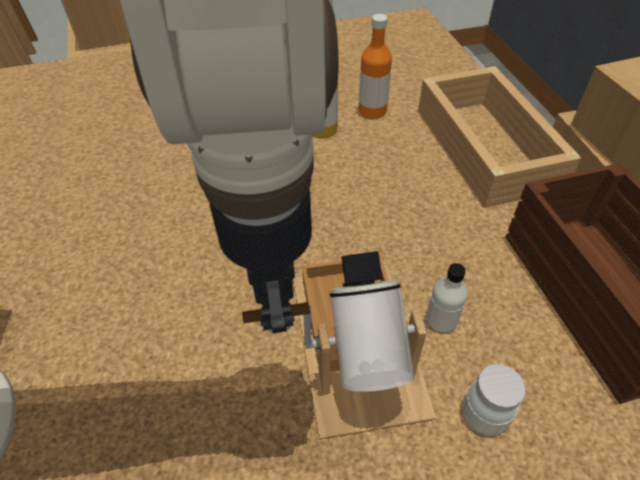

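View pics/t5.png

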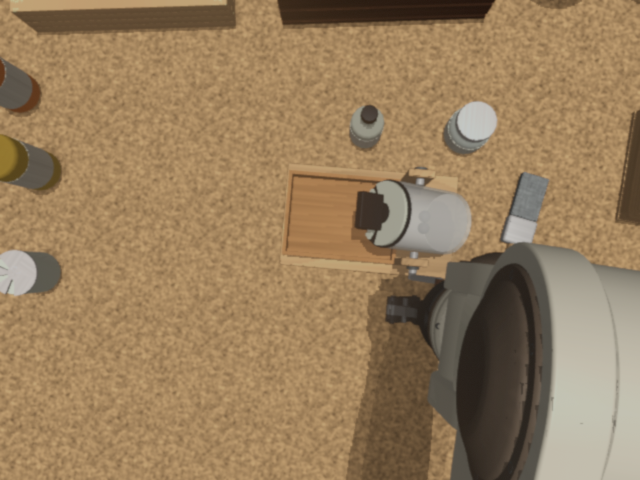

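```bash
python3 -m jog '{"delta_pos":[[0.014,0.135,0.016],[0.014,0.136,0.007],[0.014,0.136,-0.002],[0.014,0.135,-0.011],[0.014,0.134,-0.019],[0.014,0.133,-0.028],[0.013,0.131,-0.037],[0.013,0.128,-0.045],[0.013,0.125,-0.053],[0.012,0.121,-0.061]],"turn":[[0,0,0],[0,0,0],[0,0,0],[0,0,0],[0,0,0],[0,0,0],[0,0,0],[0,0,0],[0,0,0],[0,0,0]],"hand":[-1,-1,-1,-1,-1,-1,-1,-1,-1,-1]}' 20
```

```text
time: 12.7
ee_pos: [0.4681, -0.0165, 0.1901]
tcp_rot: [-179.9, 0.2, 174.0]
wrist_force: [3.4, -3.1, 5.4]
opening: 0.011
```

```bash
python3 -m jog '{"delta_pos":[[0.01,0.108,-0.064],[0.01,0.104,-0.07],[0.01,0.1,-0.076],[0.01,0.095,-0.082],[0.009,0.09,-0.088],[0.009,0.084,-0.093],[0.008,0.079,-0.098],[0.007,0.073,-0.102],[0.007,0.067,-0.107],[0.006,0.06,-0.11]],"turn":[[0,0,0],[0,0,0],[0,0,0],[0,0,0],[0,0,0],[0,0,0],[0,0,0],[0,0,0],[0,0,0],[0,0,0]],"hand":[-1,-1,-1,-1,-1,-1,-1,-1,-1,-1]}' 20; python3 -c "
from h import *
c=snap('side','pics/s6.png');c=snap('top','pics/t6.png')"
```

```text
time: 13.7
ee_pos: [0.4725, 0.0269, 0.1451]
tcp_rot: [-180.0, 0.2, 174.0]
wrist_force: [5.1, -3.0, 3.6]
opening: 0.0111
```

View pics/s6.png

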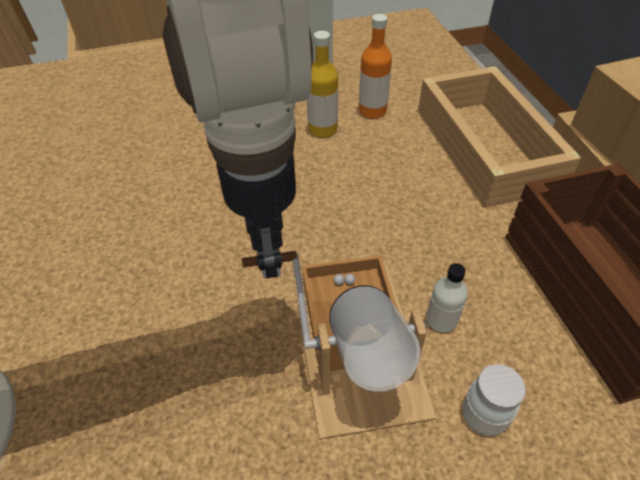

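View pics/t6.png

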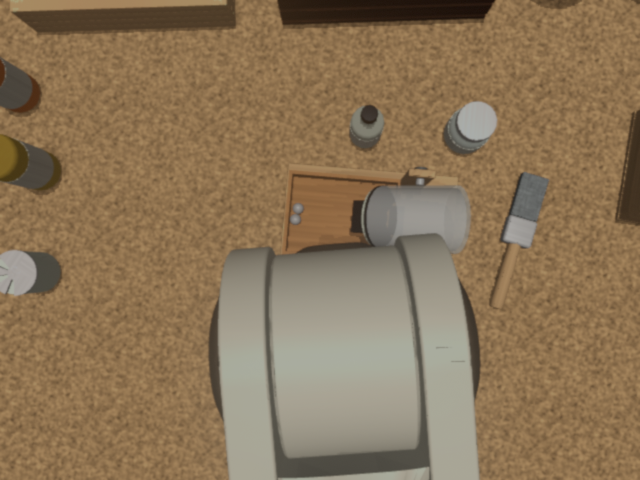

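Both balls are in the tray, at about (297,208) and (295,220) in the top view. The tip is at about 2.2 rad. I move the last bit to the stop, then let go and rise.

```bash
python3 -m jog '{"delta_pos":[[0.004,0.03,-0.062],[0.003,0.028,-0.063],[0.002,0.022,-0.06],[0,0,0],[0,0,0],[0,0,0],[0,0,0],[0,0,0],[0,0,0],[0,0,0]],"turn":[[0,0,0],[0,0,0],[0,0,0],[0,0,0],[0,0,0],[0,0,0],[0,0,0],[0,0,0],[0,0,0],[0,0,0]],"hand":[-1,-1,-1,-1,-1,0,0,0,0,0]}' 20
```

```text
time: 14.8
ee_pos: [0.4719, 0.0309, 0.135]
tcp_rot: [-180.0, -0.0, 174.0]
wrist_force: [-0.8, 0.1, 0.5]
opening: 0.0426
```

```bash
python3 -m jog '{"delta_pos":[[0,0,0.2],[0,0,0.4],[0,0,0.5],[0,0,0.6],[0,0,0.6],[-0.5,-0.3,0.3],[-0.6,-0.4,0],[-0.6,-0.4,0],[-0.3,-0.2,0],[0,0,0]],"turn":[[0,0,0],[0,0,0],[0,0,0],[0,0,0],[0,0,0],[0,0,0],[0,0,0],[0,0,0],[0,0,0],[0,0,0]],"hand":[0,0,0,0,0,0,0,0,0,0]}' 20; python3 - <<'E'
from h import *
c=snap('side','pics/s7.png');t=snap('top','pics/t7.png')
t2=camera('top')
a=cv2.resize(c["frame"][230:430,240:490],(750,600),interpolation=cv2.INTER_CUBIC);cv2.imwrite('pics/s7z.png',a[:,:,::-1])
O=np.array([.5687,-.0763]);y=np.radians(-5.8);Rz=np.array([[np.cos(y),-np.sin(y)],[np.sin(y),np.cos(y)]])
for T in(t,t2):
    g=T["frame"][175:255,285:345].astype(int);m=((g.max(2)-g.min(2)<35)&(g.max(2)>70)).astype(np.uint8)
    n,_,st,ce=cv2.connectedComponentsWithStats(m)
    for i in range(1,n):
        if st[i,4]>15:
            p=world(T,285+ce[i][0],175+ce[i][1],.021);print(st[i,4],ce[i]+[285,175],p,'tray',Rz.T@(p[:2]-O)-[0,.095])
E
```

```text
time: 15.8
ee_pos: [0.3707, -0.0349, 0.2666]
tcp_rot: [-180.0, 0.1, 173.9]
wrist_force: [0.7, 0.1, -0.1]
opening: 0.0429
183 [294.61202186 213.33879781] [0.58665973 0.084885   0.021     ] tray [0.00157903 0.06717479]
182 [294.63736264 213.37912088] [0.58660066 0.08484972 0.021     ] tray [0.00152383 0.06713372]
```

View pics/s7z.png

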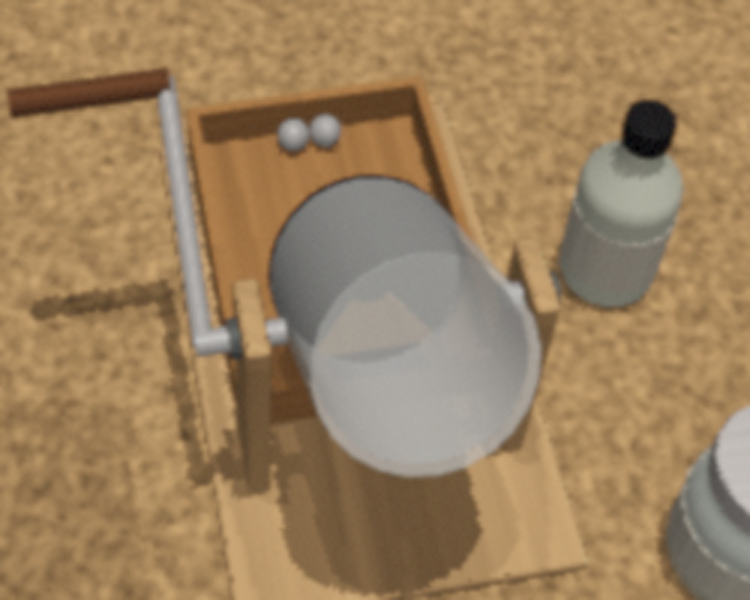

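View pics/t7.png

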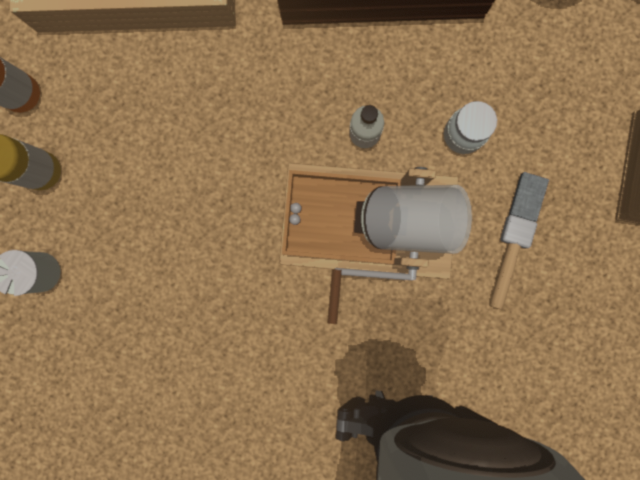

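Both balls lie together at the tray's far wall, at tray x≈0 and y≈0.067. The crank is at its far stop and the gripper is clear. I'll do one more check for rest before handing in.

```bash
python3 -m jog '{"delta_pos":[[0,0,0],[0,0,0],[0,0,0],[0,0,0],[0,0,0],[0,0,0],[0,0,0],[0,0,0],[0,0,0],[0,0,0]],"turn":[[0,0,0],[0,0,0],[0,0,0],[0,0,0],[0,0,0],[0,0,0],[0,0,0],[0,0,0],[0,0,0],[0,0,0]],"hand":[0,0,0,0,0,0,0,0,0,0]}'; python3 - <<'E'
from h import *
T=camera('top');a=cv2.imread('pics/t7.png')[:,:,::-1].astype(int)
g=T["frame"][175:255,285:345].astype(int);m=((g.max(2)-g.min(2)<35)&(g.max(2)>70)).astype(np.uint8)
n,_,st,ce=cv2.connectedComponentsWithStats(m);print(st[1:],ce[1:]+[285,175])
print('diff',abs(T["frame"].astype(int)-a)[160:300,280:480].max())
# dial bar / crank grip height vs stop
w=[world(T,336,v) for v in (280,295,310)];print(np.round(w,4))
print(ticket.job_done())
E
```

```text
time: 16.95
ee_pos: [0.372, -0.0341, 0.2651]
tcp_rot: [180.0, 0.0, 174.0]
wrist_force: [0.1, 0.7, -0.1]
opening: 0.0428
[[  4  28  12  22 183]] [[294.61202186 213.33879781]]
diff 12
[[0.4938 0.028  0.161 ]
 [0.476  0.0285 0.1607]
 [0.4581 0.0289 0.1603]]
the job is handed in; nothing more can be done
None
```

The job is done and handed in at about 17 s of the 56 s allowed; the hand-in gives no verdict.

- **Dial:** I turned it by its bar from about 0.30 rad to about 1.57 rad with the jar upright. I measured this from the top camera's depth image after letting go.
- **Crank:** I gripped it lightly and swung it along its arc to about the far stop. The grip bar's top was at z ≈ 0.160 m, where the stop predicts about 0.159 m. Then I let go and moved clear.
- **Balls:** Both lie side by side at the tray's far wall. Their joint centre is at tray x ≈ 0.002 m, y ≈ 0.067 m, and it did not move between pictures 1 s apart. I did not measure each ball's position separately.
- **Contact:** Wrist forces stayed below about 10 N at every reading, and nothing else was seen to move.

I did not re-measure the dial angle once the jar was tipped. In the side view the notch still sits at the lowest side of the mouth, and nothing touched the dial after I let go of it. No check failed or disagreed.

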